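# Lay a glass cane on the cooling rest and set the air valve two turns open

### The job

Gently lay the loose pale green glass cane from the table across both posts of the cooling rest, about centred, and let go of it. Then, by the black handle on the red valve wheel, close the air valve (clockwise seen from above) fully to its stop, back it off exactly two full turns, and finish still gripping the handle there. Leave the cane lying on the rest and do not disturb or upset the other things on the table.

Things in the scene. Friction and masses are not known exactly. Their poses are not given: they have to be found in the camera images.
- cane: loose pale green glass cane (a straight rod, square in contact), 12 x 200 x 12 mm, 57 g, lying on the table in front of the station; its long axis is its y, its origin the centre of its underside
- cane_mid (a point): the cane's middle, 6 mm above its underside
- station: air-cooling station fixed to the table: grey base plate 100 (x) x 335 (y) x 10 mm, z up, x away from the robot, y to the left when unturned; origin on the table under its mid width, plate from y = -150 to +185 mm. Valve axis at y = -85 mm. Two dark steel rest posts at y = +50 and +150 mm, each 6 mm thick (y). Between them a low air bar, nozzle tops 47 mm above the table; nothing above the posts
- rest_mid (a point): point midway between the posts' flat seats, at seat height (75 mm above the table), axes as the station's; the cane lies along this y, its middle 6 mm above this point. Horns at both x ends of each seat flare outward, rising 16 mm above it: 22 mm between them at the seat, 34 mm at the top
- valve_axis (a point): point on the vertical axis of the valve wheel, 126 mm above the table, the height of the handle's middle
- valve (a joint): valve opening in rad: 0 = closed on the stop, grows counter-clockwise seen from above (6.283 a turn) to 18.85; starts between 2 and 6. Stays where left (friction 0.12 N m, 3 N at the handle). At 0, and after whole turns, the handle is on the station's -x side of the axis. Red wheel 102 mm across; rim and spokes up to 103 mm above the table, hub nut 107 mm
- handle: black upright handle on the rim of the valve wheel, 18 mm in diameter, 38 mm tall (107 to 145 mm above the table), its axis 45 mm from the valve axis; it spins freely on its pin, so it can be carried round the circle with a gripper that does not turn. Origin at the centre of its lower end
- handle_mid (a point): middle of the handle, 126 mm above the table
- tumbler_amber: amber glass tumbler, 62 x 62 x 82, right of the work; sizes in mm; leave alone; origin at the centre of its underside
- pigment_jar1: blue jar with black cap, 54 x 54 x 76, behind the station; sizes in mm; leave alone; origin at the centre of its underside
- pigment_jar3: ochre jar with black cap, 54 x 54 x 88, behind the station; sizes in mm; leave alone; origin at the centre of its underside
- optic_mould: round cream fluted mould, 68 x 68 x 54, front right; sizes in mm; leave alone; origin at the centre of its underside
- tape_roll: roll of tan masking tape, 104 x 102 x 25, lying flat at the right; sizes in mm; leave alone; origin at the centre of its underside
- wax_tin: round grey tin, 67 x 67 x 24, at the right; sizes in mm; leave alone; origin at the centre of its underside
- tweezers_long: long grey steel tweezers, 22 x 195 x 11, lying at the left; sizes in mm; leave alone; origin at the centre of its underside

How it is judged (in metres and radians):
On the way, in this order (a step that is already met when the one before it is completed fails the run):
1. the cane lies in both seats of the rest, let go (z of cane_mid in the frame of rest_mid between 0.002 and 0.011 m and x of cane_mid in the frame of rest_mid between -0.01 and 0.01 m and y of cane_mid in the frame of rest_mid between -0.03 and 0.03 m and angle between the y axis of cane and the y axis of station, either way round below 0.12 rad and contact force between cane and station above 0.1 N and contact force between the fingers and cane below 0.05 N and linear speed of cane below 0.03 m/s), for 0.2 s.
2. the valve is closed to its stop (under 0.06 rad) (value of joint valve below 0.06 rad), for 0.1 s.
At the end, for the whole second after the job is handed in: Valve 12.57 rad open within 0.2 rad and still, gripper holding its handle (over 1 N, within 30 mm of its middle); cane let go in both seats: within 30 mm of the rest's middle lengthwise, 10 mm across, 0.12 rad in yaw (all of step 1 and value of joint valve between 12.366 and 12.766 rad and velocity of joint valve between -0.1 and 0.1 rad/s and contact force between the fingers and handle above 1 N and distance between the grasp point and handle_mid below 0.03 m); the arm keeps its last pose, push and grip.
It fails at once if a bystander is moved more than 30 mm or tipped over (distance of any of tumbler_amber, pigment_jar1, pigment_jar3, optic_mould, tape_roll, wax_tin, tweezers_long from where it was at the start of the episode above 0.03 m or angle between any of tumbler_amber, pigment_jar1, pigment_jar3, optic_mould, tape_roll, wax_tin, tweezers_long's own z axis and vertical above 0.5 rad).
It fails at once if the cane is dropped (falls free faster than 0.5 m/s, a drop of over 13 mm) (linear speed of cane above 0.5 m/s and contact force between the fingers and cane below 0.01 N).
It also fails if it takes over 72 s, if anything falls off the work surface, if the arm or the gripper's body presses on something with over 40 N, if the wrist force passes 120 N, or if a joint passes its speed limit or range.

### The arm

A 7-joint arm with a two-finger parallel gripper is mounted at the origin on a cart in front of the work surface, level with it; the furniture and walls round the work are solid. World frame = base frame: x ahead of the robot, y to its left, z up, the work surface at z = 0. Lengths are in m, angles in degrees, forces in N, time in s.
With the tool pointing down it reaches from about 0.35 to 0.9 m from the base axis. Payload 19.9 kg.
Tool frame: the origin (TCP) lies on the centre line of the jaws, within the pads' length; the fingertips stand 14 mm ahead of it and the grasp point (between the pads) lies 5 mm behind it (ctrl.finger_overhang is the z of the fingertips in the tool frame, in m); z points along the fingers, y is the line along which they close (so a half turn about z gives the same grasp; the last joint's range is limited). The gripper opens to 94 mm and grips with 3 to 60 N. Pads are 16 mm wide; open, the fingers measure 119 mm over their backs; the gripper's body (75 mm by 177 mm) begins 78 mm behind the grasp point.
Start: joints at [63.054, 23.915, -0.59, 92.452, 0.269, 63.638, -3.037], TCP at [0.26, -0.568, 0.192] pointing down, gripper open.
Joint ranges: [-161.28, 161.28], [-22.2, 115.67], [-73.04, 71.86], [3.21, 147.25], [-68.34, 248.33], [10.77, 114.83], [-161.83, 161.83]. Speed limits (degrees/s): [108.29, 108.29, 136.94, 136.94, 172.46, 172.46, 172.46].

### API

Orientations are given as [roll, pitch, yaw] about the fixed x, y, z axes, in that order (R = Rz(yaw) Ry(pitch) Rx(roll)).
In Python, from workcell import ctrl, vision, workorder gives the robot as it stands.
- The arm moves only by the tool arm_command, never from a script. Its argument "moves" is a list of rows, each a list of 6 numbers: the shift along the tool's x, y, z in mm, then the turn, a rotation vector about the tool's x, y, z in degrees. In form: [[x, y, z, ax, ay, az], ...]. A call has 1 to 20 rows; each row is the pose to reach, as a shift and turn from the pose commanded when the call began, along the tool's axes at that moment; what a row does not reach only later rows make up. A row lasts 1/8 s, in which the tool goes at most 62.5 mm and 10.7 degrees, less where a joint would pass 70% of its speed; a pose out of reach is approached as far as the arm can. A call with a gripper value outside its range is refused whole. "jaw" is the finger opening in mm, from 0 to 94, set as the call begins (left out, the last holds). The fingers move at their own pace and stop on an object; the grip force is fixed at half the most. Time passes only in rows, so rows that repeat a pose let the fingers close. It gives the time, the measured TCP pose, the force, the opening and the grip force at its end, in the units of the state.
- ctrl.observe(): the state, without advancing time (a new reading comes with each control period).
- vision.camera(name): name is "side" or "top"; returns the picture (384x512x3 uint8, red, green, blue); there is no depth.
- vision.calibration(name): a dict with "camera_matrix" (3x3 intrinsics, pixels), "R" (3x3) and "t" (3): a world point X has camera coordinates R X + t. Camera axes: x right, y down, z forward; pixel columns grow to the right and rows downward; lengths in m; the calibration is good to about 2 mm. A picture is of the moment at which its call begins. calibration takes no time and is no camera call.
- workorder.finish_job(): hands the job in; it is judged then, once.
The state is a dict: "time_s": time; "qpos": joint angles; "joint_vel": joint speeds; "joint_efforts": joint torques, N m; "ee_pos": TCP position; "tcp_rot": TCP orientation; "ft_force": force on the tool from outside, world axes, zero at the start; "wrist_torque": the same for the moment, N m; "width": finger opening in m; "grasp_force": force on a finger pad.
Only numpy, scipy, OpenCV 4.12 (cv2) and the standard library are available. Lean on these libraries where they do the work, as an engineer would, in place of code of your own. Each camera call takes 0.05 s, during which the arm holds its last target. There are 200 camera calls.

## Working session

There is one attempt and no reset: what is moved stays moved. The work goes in short steps, Python scripts to look and compute and a tool call to move; the robot and the scene stay as the last step left them, time stands still between calls to the robot, and variables do not carry over. Pictures are saved under pics/ and viewed, at most 10 in all, crops included, and the job is handed in when it is done.

Besides the shell and the picture viewer there is one more tool, called after "Emit:" by a JSON object that holds its "method" and its "body". arm_command: Moves the arm, as the interface text tells. Its arguments: {"type":"object","properties":{"moves":{"type":"array"},"jaw":{"type":"number"}},"required":["moves"]}

```bash
mkdir -p pics; python3 - <<'E'
from workcell import ctrl, vision
import cv2
for n in ("side","top"):
    cv2.imwrite(f"pics/{n}0.png",vision.camera(n)[:,:,::-1]); c=vision.calibration(n)
    print(n,c["camera_matrix"].round(1).tolist(),c["R"].round(4).tolist(),c["t"].round(4).tolist())
s=ctrl.observe(); print(s["time_s"],s["ee_pos"],s["tcp_rot"],s["width"])
E
```

```text
side [[385.1, 0.0, 248.8], [0.0, 385.1, 197.3], [0.0, 0.0, 1.0]] [[-0.9916, -0.127, 0.0231], [-0.0692, 0.372, -0.9256], [0.109, -0.9195, -0.3777]] [0.5592, 0.1445, 1.0851]
top [[437.4, 0.0, 259.5], [0.0, 437.4, 185.1], [0.0, 0.0, 1.0]] [[0.0247, -0.9997, -0.0088], [-0.9895, -0.0232, -0.1424], [0.1422, 0.0122, -0.9898]] [-0.0272, 0.5673, 1.3005]
0.1 [ 0.25970937 -0.5681059   0.19148339] [-1.79937971e+02  4.41583868e-03  2.45690320e+01] 0.09424504998812903
```

View pics/top0.png

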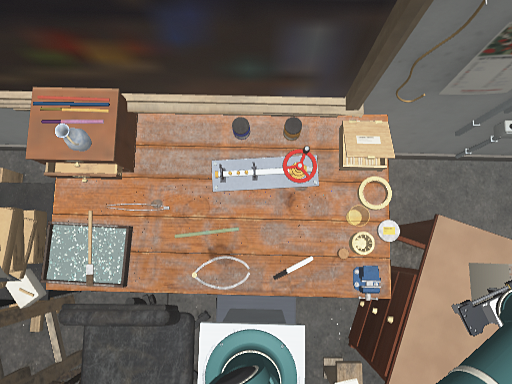

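View pics/side0.png

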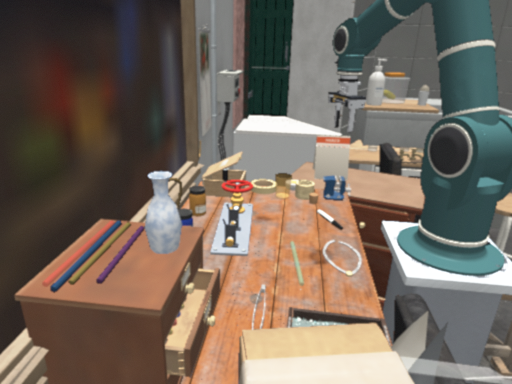

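The top view shows the cane from (175,235) to (239,229), the station plate from (212,160) to (319,187), and the handle near (306,149). Next I'll segment these and back-project them.

```bash
cat > h.py <<'E'
from workcell import ctrl, vision
import cv2, numpy as np
def back(n,uv,z):
    c=vision.calibration(n);K,R,t=c["camera_matrix"],c["R"],c["t"]
    uv=np.atleast_2d(np.asarray(uv,float)); o=-R.T@t
    d=(np.linalg.inv(K)@np.c_[uv,np.ones(len(uv))].T).T@R
    return (o+d*((z-o[2])/d[:,2])[:,None])[:,:2]
def proj(n,X):
    c=vision.calibration(n);p=(np.atleast_2d(X)@c["R"].T+c["t"])@c["camera_matrix"].T
    return p[:,:2]/p[:,2:]
def line(pts):
    m=pts.mean(0);v=np.linalg.svd(pts-m)[2][0];s=(pts-m)@v
    return m+v*(s.max()+s.min())/2,np.degrees(np.arctan2(v[1],v[0]))%180,np.ptp(s)
def crop(n,im,x0,y0,x1,y1,k,f):
    cv2.imwrite(f,cv2.resize(im[y0:y1,x0:x1,::-1],None,fx=k,fy=k,interpolation=cv2.INTER_CUBIC))
E
python3 - <<'E'
from h import *
im=cv2.imread("pics/top0.png")[:,:,::-1]
i=im.astype(int)
m=(i[:,:,1]>i[:,:,0]+5)&(i[:,:,1]>i[:,:,2]); m[:215]=0;m[250:]=0;m[:,:160]=0;m[:,260:]=0
v,u=np.nonzero(m); print(len(u),u.min(),u.max()); print("cane",line(back("top",np.c_[u,v],.008)))
r=(i[:,:,0]>150)&(i[:,:,1]<70)&(i[:,:,2]<90); r[:140]=0;r[195:]=0;r[:,:275]=0;r[:,325:]=0
v,u=np.nonzero(r); e=cv2.fitEllipse(cv2.convexHull(np.c_[u,v].astype(np.int32)))
print(e,"wheel",back("top",e[0],.098))
print("plate",back("top",[[212,160],[319,160],[319,187],[212,187]],.01),"handle",back("top",[306,149],.145))
crop("top",im,205,140,330,200,6,"pics/c0.png")
E
```

```text
149 175 238
cane (array([0.42169399, 0.14745582]), np.float64(98.04130215302582), np.float64(0.19669523387654064))
((299.2916259765625, 165.66062927246094), (32.42832565307617, 33.385986328125), 108.7198486328125) wheel [[ 0.62021826 -0.13008316]]
plate [[ 0.64892241  0.13925966]
 [ 0.6566846  -0.19900474]
 [ 0.57055385 -0.19946807]
 [ 0.56267394  0.13578888]] handle [[ 0.66004408 -0.14494511]]
```

View pics/c0.png

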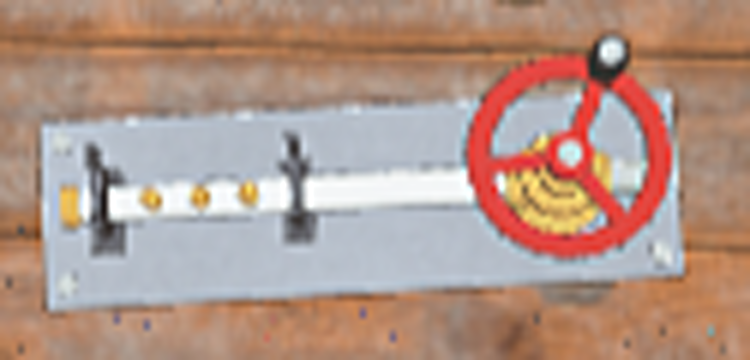

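The crop gives the plate corners at TL (42,123), TR (672,90), BR (684,273) and BL (50,310). The posts are at crop x≈103 and x≈297, and the handle top is at (610,50).

```bash
python3 - <<'E'
from h import *
f=lambda a:np.array(a,float)/6+[205,140]-.4
P=back("top",f([[42,123],[672,90],[684,273],[50,310]]),.01)
L=np.array([[.05,.185],[.05,-.15],[-.05,-.15],[-.05,.185]])
a=L-L.mean(0);b=P-P.mean(0)
U,S,V=np.linalg.svd(a.T@b);R=V.T@U.T;t=P.mean(0)-R@L.mean(0)
print("res",(P-(L@R.T+t)).round(4).tolist());yaw=np.degrees(np.arctan2(R[1,0],R[0,0]))
print("station",t,yaw,"rest",R@[0,.1]+t,"valve",R@[0,-.085]+t)
print("wheel centre",back("top",f([570,155]),.098),"hub",back("top",f([570,152]),.107),"handle top",back("top",f([611,52]),.145))
h=R.T@(back("top",f([611,52]),.145)[0]-t)-[0,-.085];print(h,"valve angle",np.degrees(np.arctan2(h[1],h[0]))-180)
# posts horn tops
print("post check", proj("top",np.array([[*(R@[s*.017,y]+t),.091] for y in(.05,.15) for s in(-1,1)]))*6-np.array([205,140])*6)
E
```

```text
res [[-0.0001, -0.0012], [-0.0012, 0.0009], [0.0011, 0.0019], [0.0003, -0.0015]]
station [ 0.6134529  -0.04661467] 4.529857124352649 rest [0.60555504 0.05307297] valve [ 0.62016608 -0.13134915]
wheel centre [[ 0.62092104 -0.13098392]] hub [[ 0.62068238 -0.13025017]] handle top [[ 0.66221423 -0.14616102]]
[ 0.04074699 -0.0180865 ] valve angle -203.9351582468668
post check [[296.26465196 205.66411459]
 [292.65179463 138.06025164]
 [ 93.91493022 216.81590917]
 [ 91.05776924 149.17523798]]
```

```bash
cat >> h.py <<'E'
from scipy.spatial.transform import Rotation as Ro
def rows(targets):
    "world targets (x,y,z,yaw) -> rows from the present pose"
    s=ctrl.observe();R0=Ro.from_euler("xyz",s["tcp_rot"],degrees=True);p=s["ee_pos"]
    for x,y,z,w in targets:
        d=R0.inv().apply(np.array([x,y,z])-p)*1000
        r=(R0.inv()*Ro.from_euler("xyz",[180,0,w],degrees=True)).as_rotvec(degrees=True)
        print([*d.round(1).tolist(),*r.round(1).tolist()])
E
python3 -c "
from h import *
rows([(.42,-.2,.2,60),(.4217,.1475,.12,98.04),(.4217,.1475,.017,98.04)])"
```

```text
[298.8, -268.1, -8.2, -0.1, -0.0, -35.4]
[444.9, -583.4, 72.1, -0.1, -0.0, -73.5]
[444.9, -583.3, 175.1, -0.1, -0.0, -73.5]
```

Emit:
{"method": "arm_command", "body": {"moves": [[60, -54, -2, 0, 0, -8], [120, -108, -4, 0, 0, -16], [180, -162, -6, 0, 0, -24], [240, -216, -8, 0, 0, -30], [299, -268, -8, 0, 0, -36], [328, -330, 0, 0, 0, -44], [357, -394, 10, 0, 0, -52], [386, -457, 25, 0, 0, -60], [416, -520, 45, 0, 0, -68], [445, -583, 72, 0, 0, -73.5], [445, -583, 72, 0, 0, -73.5], [445, -583, 72, 0, 0, -73.5], [445, -583, 72, 0, 0, -73.5], [445, -583, 72, 0, 0, -73.5], [445, -583, 72, 0, 0, -73.5]], "jaw": 50}}

```text
time_s: 1.98
ee_pos: [0.4224, 0.1456, 0.1202]
tcp_rot: [180.0, 0.0, 98.0]
ft_force: [-0.9, 0.1, 0.3]
width: 0.0499
grasp_force: 0.0
```

```bash
python3 - <<'E'
from h import *
s=ctrl.observe();print(s["time_s"],s["ee_pos"],s["tcp_rot"],s["width"],s["ft_force"])
crop("top",vision.camera("top"),150,190,270,270,6,"pics/c1.png")
rows([(.4217,.1475,.05,98.04),(.4217,.1475,.017,98.04)])
E
```

```text
1.975 [0.42244033 0.14563096 0.12023281] [1.79988914e+02 2.50767803e-02 9.79622418e+01] 0.049945942462800944 [-0.92500527  0.1154692   0.3357005 ]
[2.0, -0.5, 70.3, 0.0, 0.0, -0.1]
[2.0, -0.6, 103.3, 0.0, 0.0, -0.1]
```

View pics/c1.png

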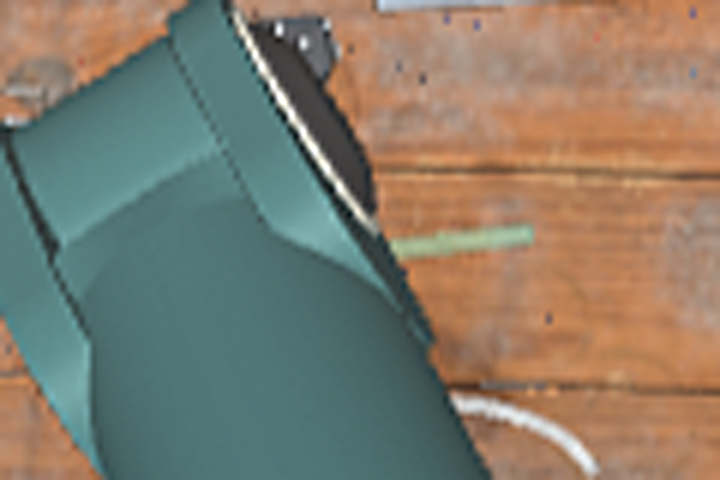

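The arm hides most of the cane from above. Only its right end shows, at crop (395–535, 240), where I expected it. I'll descend and grip.

Emit:
{"method": "arm_command", "body": {"moves": [[1, 0, 25, 0, 0, 0], [2, -0.5, 50, 0, 0, 0], [2, -0.5, 70, 0, 0, 0], [2, -0.5, 85, 0, 0, 0], [2, -0.5, 95, 0, 0, 0], [2, -0.5, 103, 0, 0, 0], [2, -0.5, 103, 0, 0, 0], [2, -0.5, 103, 0, 0, 0]]}}

```text
time_s: 3.02
ee_pos: [0.4216, 0.1488, 0.0174]
tcp_rot: [180.0, -0.0, 98.1]
ft_force: [0.3, -0.6, 0.2]
width: 0.05
grasp_force: 0.0
```

Emit:
{"method": "arm_command", "body": {"moves": [[0, 0, 0, 0, 0, 0], [0, 0, 0, 0, 0, 0], [0, 0, 0, 0, 0, 0], [0, 0, 0, 0, 0, 0], [0, 0, 0, 0, 0, 0], [0, 0, 0, 0, 0, 0], [0, 0, 0, 0, 0, 0], [0, 0, 0, 0, 0, 0]], "jaw": 0}}

```text
time_s: 4.03
ee_pos: [0.4214, 0.1488, 0.0171]
tcp_rot: [-180.0, -0.0, 98.1]
ft_force: [-0.2, -0.4, -0.1]
width: 0.0005
grasp_force: 0.0
```

Emit:
{"method": "arm_command", "body": {"moves": [[0, 0, -10, 0, 0, 0], [0, 0, -25, 0, 0, 0], [0, 0, -45, 0, 0, 0], [0, 0, -65, 0, 0, 0], [0, 0, -85, 0, 0, 0], [0, 0, -105, 0, 0, 0], [0, 0, -115, 0, 0, 0], [0, 0, -120, 0, 0, 0], [0, 0, -120, 0, 0, 0]]}}

```text
time_s: 5.15
ee_pos: [0.4213, 0.1487, 0.137]
tcp_rot: [-180.0, 0.0, 98.1]
ft_force: [-0.1, 0.3, -0.0]
width: 0.0007
grasp_force: 0.0
```

```bash
python3 - <<'E'
from h import *
rows([(.606,.0535,.137,94.53),(.606,.0535,.0925,94.53)])
im=vision.camera("side");cv2.imwrite("pics/s2full.png",im[:,:,::-1])
crop("side",im,170,160,370,310,4,"pics/s2.png")
E
```

```text
[-120.1, 169.5, 0.0, -0.0, 0.0, 3.5]
[-120.1, 169.5, 44.5, -0.0, 0.0, 3.5]
```

View pics/s2.png

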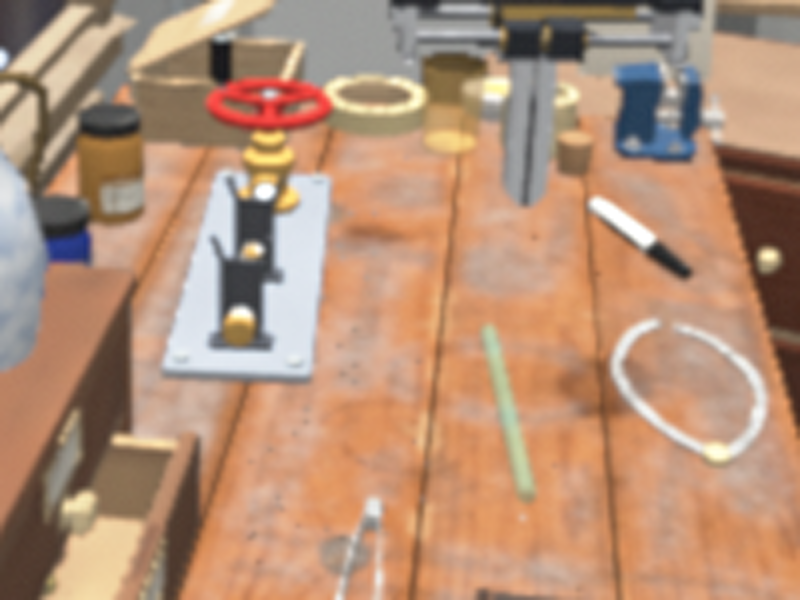

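The grip missed. The side view shows the cane still on the table, from crop (490,328) to (527,495), with the fingertips at (525,203). I'll cross-check the two cameras.

```bash
python3 - <<'E'
from h import *
f=lambda a:np.array(a,float)/4+[170,160]-.4
print("cane ends side",back("side",f([[490,328],[527,495]]),.006))
print("tip proj crop",(proj("side",[.4213,.1487,.123])-[170,160])*4, "cane proj",(proj("side",[[.4217,.1475,.006]])-[170,160])*4)
i=vision.camera("top").astype(int)
cv2.imwrite("pics/t3.png",i[:,:,::-1])
m=(i[:,:,1]>i[:,:,0]+5)&(i[:,:,1]>i[:,:,2]+5); m[:215]=0;m[250:]=0;m[:,:160]=0;m[:,260:]=0
im=cv2.imread("pics/side0.png")
for n in("side","top"):
  c=vision.calibration(n);print(n,(-c["R"].T@c["t"]).round(3))
# valve/wheel and plate check in the side view
P=[[.6134,-.0466]+np.array([[np.cos(a),-np.sin(a)],[np.sin(a),np.cos(a)]])@l for a in[np.radians(4.53)] for l in np.array([[.05,.185],[.05,-.15],[-.05,-.15],[-.05,.185]])]
print("plate proj",((proj("side",[[*p,.01] for p in P])-[170,160])*4).round().tolist(),"wheel",((proj("side",[.6205,-.131,.1])-[170,160])*4).round())
E
```

```text
cane ends side [[0.43472155 0.04410878]
 [0.40843601 0.24443744]]
tip proj crop [[518.77424394 241.63034225]] cane proj [[504.90630289 404.6600584 ]]
side [0.446 1.015 0.531]
top [ 0.377 -0.03   1.368]
plate proj [[162.0, 365.0], [216.0, 169.0], [332.0, 174.0], [312.0, 372.0]] wheel [[269. 100.]][ WARN:0@0.487] global loadsave.cpp:1063 imwrite_ Unsupported depth image for selected encoder is fallbacked to CV_8U.
```

```bash
python3 - <<'E'
from h import *
print(ctrl.finger_overhang,[a for a in dir(ctrl) if a[0]!='_'])
s=ctrl.observe();print(s["ee_pos"],s["qpos"].round(1) if hasattr(s["qpos"],'round') else s["qpos"])
p=np.array([525,203])/4+[170,160]-.4
for z in(.11,.123,.14,.16): print(z,back("side",p,z))
im=vision.camera("side");crop("side",im,265,155,335,205,10,"pics/s4.png")
E
```

```text
0.014 ['MotionError', 'finger_overhang', 'observe']
[0.42110824 0.14866491 0.13661018] [ 13.2  13.1 -40.7 118.9  10.8  51.6 -25.4]
0.11 [[0.41775136 0.05721208]]
0.123 [[0.41863257 0.08681114]]
0.14 [[0.41978493 0.1255176 ]]
0.16 [[0.42114064 0.17105461]]
```

View pics/s4.png

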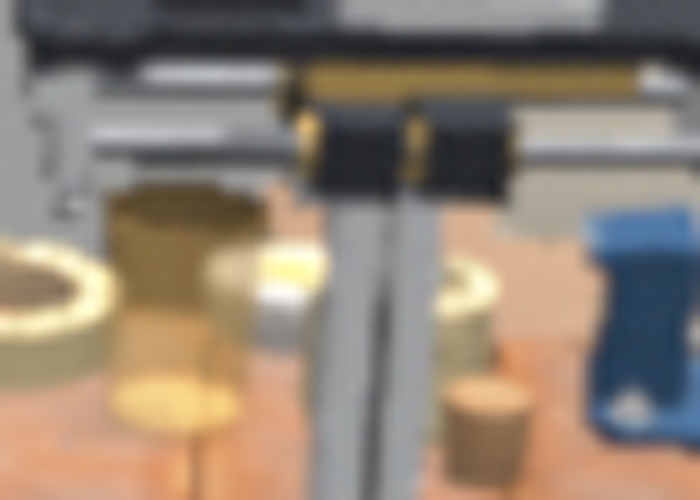

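The tip projects about 10 px lower than where I see it. The cane's position agrees between the cameras, so the fingers probably sit about 27 mm higher than the reported TCP implies. I'll open, go down again and look at the tips next to the cane.

Emit:
{"method": "arm_command", "body": {"moves": [[0, 0, 20, 0, 0, 0], [0, 0, 50, 0, 0, 0], [0, 0, 80, 0, 0, 0], [0, 0, 105, 0, 0, 0], [0, 0, 115, 0, 0, 0], [0, 0, 120, 0, 0, 0], [0, 0, 120, 0, 0, 0], [0, 0, 120, 0, 0, 0]], "jaw": 50}}

```text
time_s: 6.3
ee_pos: [0.4218, 0.1488, 0.0177]
tcp_rot: [179.9, -0.0, 98.1]
ft_force: [-0.1, 0.1, -0.6]
width: 0.0497
grasp_force: 0.0
```

```bash
python3 - <<'E'
from h import *
s=ctrl.observe();print(s["ee_pos"],s["width"])
im=vision.camera("side");crop("side",im,240,200,340,275,8,"pics/s5.png")
for dz in(0,.027):
  print(dz,((proj("side",[[.4217+sx*.025,.1487,.003+dz] for sx in(1,-1)])-[240,200])*8).round())
E
```

```text
[0.42180631 0.1488271  0.01765533] 0.049658299970806556
0 [[371. 493.]
 [527. 506.]]
0.027 [[376. 420.]
 [534. 433.]]
```

View pics/s5.png

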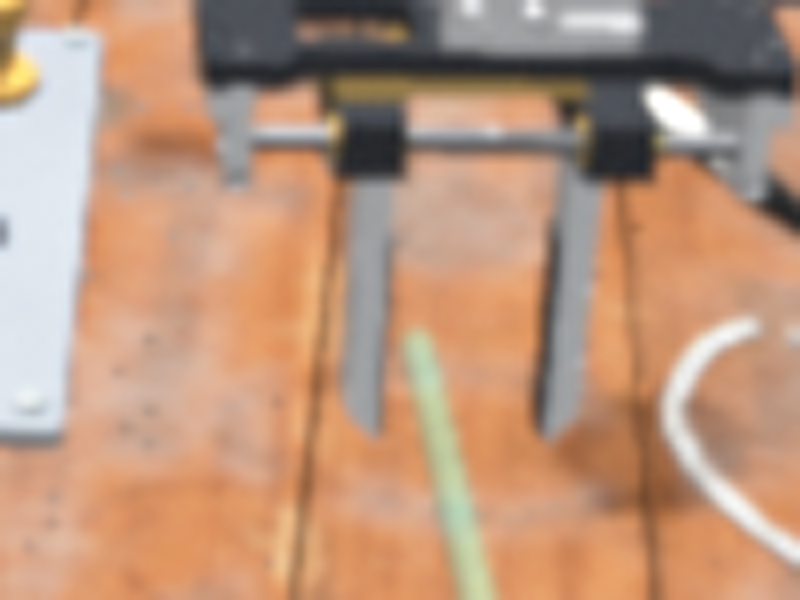

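The fingertips, at (378,437) and (548,437), hang clearly above the table. The expected row at tip z = 3 mm was about 500, so they are about 23–27 mm high. I'll lower in small steps and watch the force.

Emit:
{"method": "arm_command", "body": {"moves": [[0, 0, 4, 0, 0, 0], [0, 0, 8, 0, 0, 0], [0, 0, 12, 0, 0, 0], [0, 0, 15, 0, 0, 0], [0, 0, 15, 0, 0, 0]]}}

```text
time_s: 6.98
ee_pos: [0.4212, 0.1488, 0.0018]
tcp_rot: [-180.0, -0.0, 98.1]
ft_force: [-0.1, 0.1, 0.6]
width: 0.0499
grasp_force: 0.0
```

Emit:
{"method": "arm_command", "body": {"moves": [[0, 0, 2, 0, 0, 0], [0, 0, 4, 0, 0, 0], [0, 0, 4, 0, 0, 0]]}}

```text
time_s: 7.35
ee_pos: [0.4213, 0.1487, -0.002]
tcp_rot: [-180.0, -0.0, 98.1]
ft_force: [-0.3, -0.3, -0.2]
width: 0.0499
grasp_force: 0.0
```

```bash
python3 - <<'E'
from h import *
s=ctrl.observe();print(s["ee_pos"],s["ft_force"])
im=vision.camera("side");crop("side",im,240,200,340,275,8,"pics/s6.png")
E
```

```text
[ 0.42131666  0.14872862 -0.0020468 ] [-0.29287352 -0.25023313 -0.19369593]
```

View pics/s6.png

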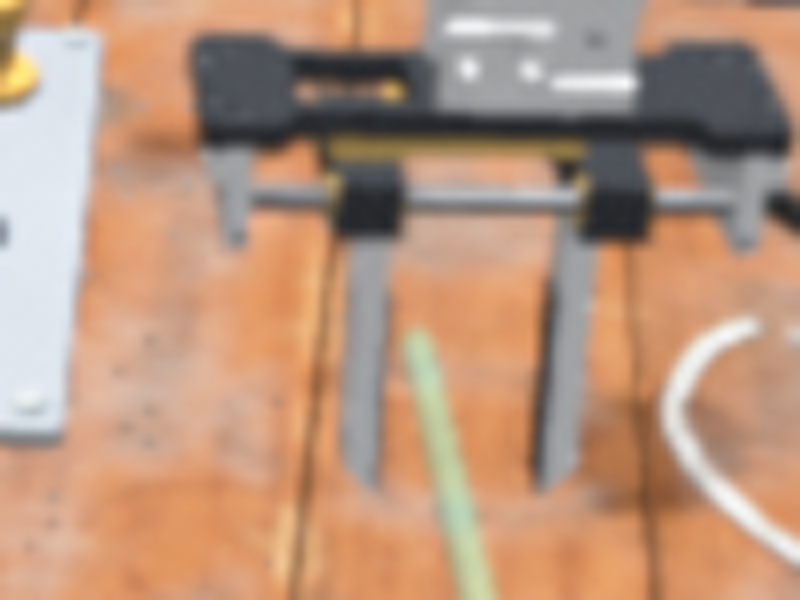

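The reported TCP is z = −2 mm with no contact, which confirms the offset. The tips are at row 488, about 7 mm above the table, with the cane between them at (453,488). I'll go 4 mm lower and grip.

Emit:
{"method": "arm_command", "body": {"moves": [[0, 0, 2, 0, 0, 0], [0, 0, 4, 0, 0, 0], [0, 0, 4, 0, 0, 0]]}}

```text
time_s: 7.78
ee_pos: [0.4213, 0.1488, -0.0061]
tcp_rot: [-180.0, -0.0, 98.1]
ft_force: [-0.4, -0.1, 0.3]
width: 0.0498
grasp_force: 0.0
```

Emit:
{"method": "arm_command", "body": {"moves": [[0, 0, 0, 0, 0, 0], [0, 0, 0, 0, 0, 0], [0, 0, 0, 0, 0, 0], [0, 0, 0, 0, 0, 0], [0, 0, 0, 0, 0, 0], [0, 0, 0, 0, 0, 0], [0, 0, 0, 0, 0, 0], [0, 0, 0, 0, 0, 0]], "jaw": 0}}

```text
time_s: 8.78
ee_pos: [0.4214, 0.1488, -0.0059]
tcp_rot: [-180.0, -0.0, 98.1]
ft_force: [0.5, -0.5, 1.4]
width: 0.0115
grasp_force: 30.0
```

Emit:
{"method": "arm_command", "body": {"moves": [[0, 0, -5, 0, 0, 0], [0, 0, -15, 0, 0, 0], [0, 0, -30, 0, 0, 0], [0, 0, -50, 0, 0, 0], [0, 0, -70, 0, 0, 0], [0, 0, -90, 0, 0, 0], [0, 0, -110, 0, 0, 0], [0, 0, -122, 0, 0, 0], [0, 0, -128, 0, 0, 0], [0, 0, -128, 0, 0, 0]]}}

```text
time_s: 10.02
ee_pos: [0.4214, 0.1487, 0.1222]
tcp_rot: [180.0, 0.0, 98.1]
ft_force: [-0.6, 0.2, -1.3]
width: 0.0115
grasp_force: 30.0
```

Emit:
{"method": "arm_command", "body": {"moves": [[-4, 6, 0, 0, 0, 0.2], [-15, 21, 0, 0, 0, 0.5], [-30, 42, 0, 0, 0, 1], [-45, 63, 0, 0, 0, 1.5], [-60, 85, 0, 0, 0, 2], [-75, 106, 0, 0, 0, 2.5], [-90, 127, 0, 0, 0, 3], [-105, 148, 0, 0, 0, 3.3], [-114, 161, 0, 0, 0, 3.5], [-120, 169.5, 0, 0, 0, 3.5], [-120, 169.5, 0, 0, 0, 3.5], [-120, 169.5, 0, 0, 0, 3.5]]}}

```text
time_s: 11.52
ee_pos: [0.6056, 0.0542, 0.122]
tcp_rot: [-180.0, -0.0, 94.6]
ft_force: [0.6, 0.7, 0.0]
width: 0.0112
grasp_force: 30.0
```

```bash
python3 - <<'E'
from h import *
s=ctrl.observe();print(s["ee_pos"],s["tcp_rot"],s["width"])
a=vision.camera("top");b=vision.camera("side")
cv2.imwrite("pics/t7.png",a[:,:,::-1]);cv2.imwrite("pics/s7.png",b[:,:,::-1])
A=cv2.resize(a[130:220,170:320],(750,450),interpolation=2)
crop("top",a,195,135,315,195,6,"/tmp/a.png");crop("side",b,195,170,315,250,5,"/tmp/b.png")
x=cv2.imread("/tmp/a.png")[:200,:600] if 0 else cv2.resize(a[135:195,195:315,::-1],(500,250),interpolation=2);y=cv2.resize(b[170:250,195:295,::-1],(437,350),interpolation=2)
o=np.zeros((600,500,3),np.uint8);o[:250]=x;o[250:,:437]=y;cv2.imwrite("pics/m7.png",o)
E
```

```text
[0.60556037 0.05417445 0.12203875] [-1.79980977e+02 -6.65819101e-03  9.46069950e+01] 0.01116265126187789
```

View pics/m7.png

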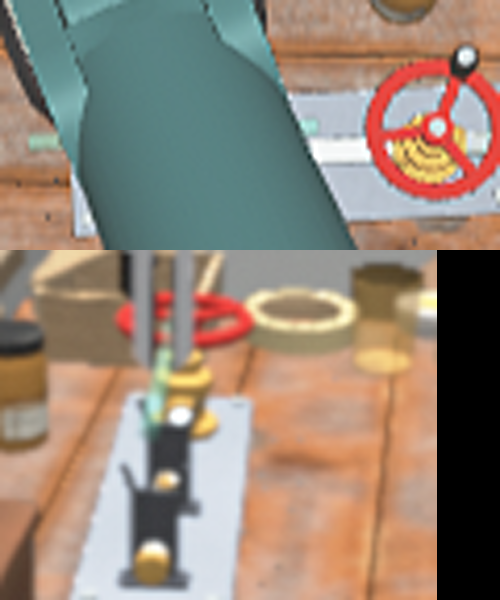

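The pictures show the cane held level over the rest. In the top view its ends are at mosaic (30,142) and (318,127); in the side view its near end is at (152,430). I'll work out the offset numerically.

```bash
python3 - <<'E'
from h import *
a=cv2.imread("pics/t7.png")[:,:,::-1].astype(int)
g=(a[:,:,1]>a[:,:,0]+8)&(a[:,:,1]>a[:,:,2]+2)&(a[:,:,1]>115)
out=[]
for (x0,x1,y0,y1) in((198,214,164,174),(264,275,160,170)):
    m=np.zeros_like(g);m[y0:y1,x0:x1]=g[y0:y1,x0:x1];v,u=np.nonzero(m)
    p=back("top",np.c_[u,v],.138);print(len(u),u.min(),u.max(),v.min(),v.max(),p.mean(0),p[:,1].min(),p[:,1].max());out.append(p.mean(0))
    for c in sorted(set(u)): print(c,v[u==c].tolist(),[tuple(a[r,c]) for r in v[u==c]][:2] if 0 else '')
d=out[0]-out[1];print("yaw",np.degrees(np.arctan2(-d[0],d[1])))
r=np.array([.606,.0535]);ax=np.array([-np.sin(.079),np.cos(.079)]);n=np.array([ax[1],-ax[0]])
for o in out: print("across,along",(o-r)@n,(o-r)@ax)
E
```

```text
32 202 209 167 170 [0.59812423 0.14091816] 0.1307212425072542 0.15112596218886645
202 [167, 168, 169, 170] 
203 [167, 168, 169, 170] 
204 [167, 168, 169, 170] 
205 [167, 168, 169, 170] 
206 [167, 168, 169, 170] 
207 [167, 168, 169, 170] 
208 [167, 168, 169, 170] 
209 [167, 168, 169, 170] 
13 267 270 164 167 [ 0.61199749 -0.03863103] -0.043300115156395313 -0.03459863413776408
267 [164, 165, 166, 167] 
268 [164, 165, 166] 
269 [164, 165, 166] 
270 [164, 165, 166] 
yaw 4.418303476718864
across,along -0.0009523534199529105 0.08776705489128768
across,along -0.0012920025976918574 -0.09231699283169084
```

The cane is centred and its yaw matches the station within 0.1°, with about 1 mm to shift across. I'll lower it onto the seats.

Emit:
{"method": "arm_command", "body": {"moves": [[0, 1, 6, 0, 0, 0], [0, 1, 14, 0, 0, 0], [0, 1, 22, 0, 0, 0], [0, 1, 29, 0, 0, 0], [0, 1, 35, 0, 0, 0], [0, 1, 40, 0, 0, 0], [0, 1, 44, 0, 0, 0], [0, 1, 47, 0, 0, 0], [0, 1, 48, 0, 0, 0], [0, 1, 49, 0, 0, 0], [0, 1, 49, 0, 0, 0]]}}

```text
time_s: 13.0
ee_pos: [0.6071, 0.0538, 0.0731]
tcp_rot: [-180.0, -0.0, 94.6]
ft_force: [0.0, 1.4, -0.7]
width: 0.0116
grasp_force: 30.0
```

Emit:
{"method": "arm_command", "body": {"moves": [[0, 0, 1, 0, 0, 0], [0, 0, 2, 0, 0, 0], [0, 0, 2, 0, 0, 0]]}}

```text
time_s: 13.38
ee_pos: [0.607, 0.0538, 0.0709]
tcp_rot: [-180.0, -0.0, 94.6]
ft_force: [0.4, -0.0, -0.7]
width: 0.0116
grasp_force: 30.0
```

Emit:
{"method": "arm_command", "body": {"moves": [[0, 0, 1, 0, 0, 0], [0, 0, 1, 0, 0, 0]]}}

```text
time_s: 13.62
ee_pos: [0.607, 0.0538, 0.07]
tcp_rot: [-180.0, -0.0, 94.6]
ft_force: [-0.4, 0.2, 0.3]
width: 0.0113
grasp_force: 30.0
```

Emit:
{"method": "arm_command", "body": {"moves": [[0, 0, 1, 0, 0, 0], [0, 0, 1, 0, 0, 0]]}}

```text
time_s: 13.88
ee_pos: [0.6071, 0.0538, 0.0691]
tcp_rot: [180.0, -0.0, 94.6]
ft_force: [-1.1, 0.1, 1.0]
width: 0.0114
grasp_force: 30.0
```

Emit:
{"method": "arm_command", "body": {"moves": [[0, 0, 1, 0, 0, 0], [0, 0, 1, 0, 0, 0]]}}

```text
time_s: 14.12
ee_pos: [0.6072, 0.0538, 0.069]
tcp_rot: [180.0, 0.0, 94.6]
ft_force: [-5.8, -0.7, 15.3]
width: 0.0112
grasp_force: 30.0
```

That's contact, at the predicted height. I'll ease off 1 mm, open and lift away.

Emit:
{"method": "arm_command", "body": {"moves": [[0, 0, -0.8, 0, 0, 0], [0, 0, -0.8, 0, 0, 0]]}}

```text
time_s: 14.38
ee_pos: [0.6072, 0.0538, 0.0691]
tcp_rot: [180.0, -0.0, 94.6]
ft_force: [-1.6, -0.3, 6.0]
width: 0.0112
grasp_force: 30.0
```

Emit:
{"method": "arm_command", "body": {"moves": [[0, 0, 0, 0, 0, 0], [0, 0, 0, 0, 0, 0], [0, 0, 0, 0, 0, 0], [0, 0, 0, 0, 0, 0], [0, 0, 0, 0, 0, 0], [0, 0, 0, 0, 0, 0]], "jaw": 50}}

```text
time_s: 15.12
ee_pos: [0.6071, 0.0538, 0.0689]
tcp_rot: [180.0, -0.0, 94.6]
ft_force: [0.2, -0.3, -0.5]
width: 0.05
grasp_force: 0.0
```

Emit:
{"method": "arm_command", "body": {"moves": [[0, 0, -5, 0, 0, 0], [0, 0, -15, 0, 0, 0], [0, 0, -30, 0, 0, 0], [0, 0, -50, 0, 0, 0], [0, 0, -70, 0, 0, 0], [0, 0, -90, 0, 0, 0], [0, 0, -105, 0, 0, 0], [0, 0, -110, 0, 0, 0], [0, 0, -110, 0, 0, 0]]}}

```text
time_s: 16.25
ee_pos: [0.607, 0.0537, 0.1788]
tcp_rot: [-180.0, 0.0, 94.6]
ft_force: [0.4, -0.1, 0.4]
width: 0.0497
grasp_force: 0.0
```

```bash
python3 - <<'E'
from h import *
a=vision.camera("top");cv2.imwrite("pics/t8.png",a[:,:,::-1]);a=a.astype(int)
b=vision.camera("side");cv2.imwrite("pics/s8.png",b[:,:,::-1]);b=b.astype(int)
g=lambda a:(a[:,:,1]>a[:,:,0]+8)&(a[:,:,1]>a[:,:,2]+2)&(a[:,:,1]>115)
m=g(a);M=np.zeros_like(m);M[160:185,195:215]=m[160:185,195:215];M[160:180,262:280]=m[160:180,262:280]
v,u=np.nonzero(M);p=back("top",np.c_[u,v],.085)
r=np.array([.606,.0535]);ax=np.array([-np.sin(.079),np.cos(.079)]);n=np.array([ax[1],-ax[0]])
for k in(u<230,u>230):
  q=p[k]-r
  if len(q):print(k.sum(),"across",(q@n).mean(),"along",(q@ax).min(),(q@ax).max())
M=np.zeros_like(m);M[190:240,205:260]=g(b)[190:240,205:260];v,u=np.nonzero(M)
print("side",len(u),[(c,v[u==c].min(),v[u==c].max()) for c in sorted(set(u))])
rt=lambda x,y,z:[*(r+n*x+ax*y),z]
print("side expected ends",proj("side",[rt(0,.1,.081),rt(0,-.1,.081)]))
# handle circle
rows([(.6621,-.1457,.179,94.53)])
E
```

```text
17 across 0.001408475613047692 along 0.08076448478934047 0.09910097548849534
8 across 0.0004143746992720072 along -0.09797703204106732 -0.09185339138510318
side 105 [(np.int64(227), np.int64(225), np.int64(229)), (np.int64(228), np.int64(223), np.int64(229)), (np.int64(229), np.int64(216), np.int64(229)), (np.int64(230), np.int64(212), np.int64(228)), (np.int64(231), np.int64(206), np.int64(225)), (np.int64(232), np.int64(203), np.int64(220)), (np.int64(233), np.int64(201), np.int64(214)), (np.int64(234), np.int64(201), np.int64(210)), (np.int64(235), np.int64(201), np.int64(202))]
side expected ends [[228.49285204 230.81662408]
 [234.91381537 200.58871003]]
[-203.2, 39.3, -0.9, -0.1, -0.0, 0.0]
```

The cane is seated: 1 mm off across, centred along, and both cameras agree. Next I'll go to the handle at about (0.6627, −0.146) and descend until the tips are about 113 mm above the table.

Emit:
{"method": "arm_command", "body": {"moves": [[-15, 3, 0, 0, 0, 0], [-45, 9, 0, 0, 0, 0], [-80, 16, 0, 0, 0, 0], [-115, 23, 0, 0, 0, 0], [-150, 30, 0, 0, 0, 0], [-180, 36, 0, 0, 0, 0], [-198, 39, 0, 0, 0, 0], [-204, 40, 0, 0, 0, 0], [-204, 40, 0, 0, 0, 0], [-204, 40, 0, 0, 0, 0]]}}

```text
time_s: 17.6
ee_pos: [0.6631, -0.1451, 0.179]
tcp_rot: [180.0, -0.0, 94.7]
ft_force: [0.1, 0.1, 0.7]
width: 0.05
grasp_force: 0.0
```

Emit:
{"method": "arm_command", "body": {"moves": [[0, 0, 8, 0, 0, 0], [0, 0, 18, 0, 0, 0], [0, 0, 30, 0, 0, 0], [0, 0, 42, 0, 0, 0], [0, 0, 54, 0, 0, 0], [0, 0, 64, 0, 0, 0], [0, 0, 71, 0, 0, 0], [0, 0, 74, 0, 0, 0], [0, 0, 74, 0, 0, 0]]}}

```text
time_s: 18.73
ee_pos: [0.6632, -0.1463, 0.1049]
tcp_rot: [180.0, -0.0, 94.6]
ft_force: [-0.0, 0.2, 0.1]
width: 0.0498
grasp_force: 0.0
```

```bash
python3 - <<'E'
from h import *
s=ctrl.observe();print(s["ee_pos"],s["ft_force"])
b=vision.camera("side");crop("side",b,185,135,285,210,8,"pics/s9.png")
print((proj("side",[[.6627,-.1462,z] for z in(.107,.145)])-[185,135])*8)
E
```

```text
[ 0.66322215 -0.14631996  0.10485563] [-0.03613868  0.22926     0.13837853]
[[320.63481536 363.7149544 ]
 [320.62108516 274.54248332]]
```

View pics/s9.png

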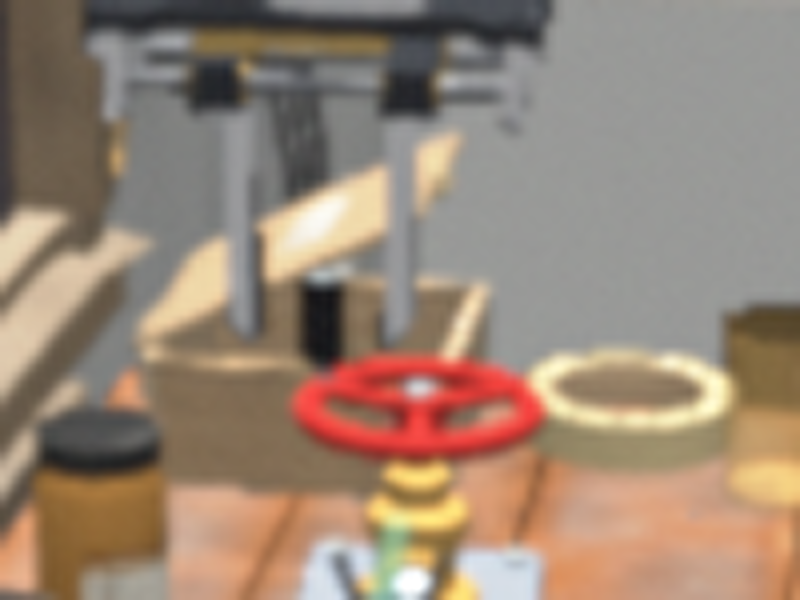

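The handle (columns 305–340, rows 275–363) stands centred between the fingertips, which are at row 340 and about 10 mm above its foot. I'll go 3 mm lower and grip.

Emit:
{"method": "arm_command", "body": {"moves": [[0, 0, 3, 0, 0, 0], [0, 0, 3, 0, 0, 0], [0, 0, 3, 0, 0, 0], [0, 0, 3, 0, 0, 0], [0, 0, 3, 0, 0, 0], [0, 0, 3, 0, 0, 0], [0, 0, 3, 0, 0, 0]], "jaw": 0}}

```text
time_s: 19.65
ee_pos: [0.663, -0.1463, 0.1018]
tcp_rot: [-180.0, -0.0, 94.6]
ft_force: [-4.0, 1.1, 4.2]
width: 0.0173
grasp_force: 30.0
```

```bash
cat >> h.py <<'E'
def arc(a0,a1,n,C=(.6205,-.1308),rad=.045,z=None):
    "world handle angles (deg) a0->a1 in n rows, relative to the present point on the circle at a0"
    s=ctrl.observe();R0=Ro.from_euler("xyz",s["tcp_rot"],degrees=True)
    print(s["time_s"],s["ee_pos"].round(4),s["ft_force"].round(1),s["width"],s["grasp_force"])
    d=s["ee_pos"][:2]-C;print("radius",np.hypot(*d),"angle",np.degrees(np.arctan2(d[1],d[0])))
    P=[np.r_[np.array(C)+rad*np.array([np.cos(a),np.sin(a)]),s["ee_pos"][2]] for a in np.radians(np.linspace(a0,a1,n+1)[1:])]
    print([[*((R0.inv().apply(p-s["ee_pos"])*1000)[:2].round(1)+0.).tolist(),0,0,0,0] for p in P])
E
python3 -c "
from h import *
arc(-20.3,-155,15)"
```

```text
19.65 [ 0.663  -0.1463  0.1018] [-4.   1.1  4.2] 0.017276090831495016 30.00124192563817
radius 0.04521418649267483 angle -20.044932833415523
[[-6.2, -3.7, 0, 0, 0, 0], [-11.8, -8.1, 0, 0, 0, 0], [-16.5, -13.3, 0, 0, 0, 0], [-20.4, -19.1, 0, 0, 0, 0], [-23.4, -25.5, 0, 0, 0, 0], [-25.3, -32.3, 0, 0, 0, 0], [-26.1, -39.3, 0, 0, 0, 0], [-25.9, -46.4, 0, 0, 0, 0], [-24.5, -53.3, 0, 0, 0, 0], [-22.1, -59.9, 0, 0, 0, 0], [-18.6, -66.0, 0, 0, 0, 0], [-14.3, -71.6, 0, 0, 0, 0], [-9.1, -76.4, 0, 0, 0, 0], [-3.3, -80.3, 0, 0, 0, 0], [3.1, -83.3, 0, 0, 0, 0]]
```

Emit:
{"method": "arm_command", "body": {"moves": [[-6.2, -3.7, 0, 0, 0, 0], [-11.8, -8.1, 0, 0, 0, 0], [-16.5, -13.3, 0, 0, 0, 0], [-20.4, -19.1, 0, 0, 0, 0], [-23.4, -25.5, 0, 0, 0, 0], [-25.3, -32.3, 0, 0, 0, 0], [-26.1, -39.3, 0, 0, 0, 0], [-26.1, -39.3, 0, 0, 0, 0]]}}

```text
time_s: 20.65
ee_pos: [0.6254, -0.1755, 0.1018]
tcp_rot: [-180.0, -0.0, 94.6]
ft_force: [-3.9, 6.3, 3.8]
width: 0.017
grasp_force: 30.0
```

```bash
python3 -c "
from h import *
arc(-83.2,-170,10)"
```

```text
20.65 [ 0.6254 -0.1755  0.1018] [-3.9  6.3  3.8] 0.016996436059566657 30.000287094153464
radius 0.045007896542621696 angle -83.77180520380463
[[0.3, -6.4, 0, 0, 0, 0], [1.5, -13.0, 0, 0, 0, 0], [3.8, -19.5, 0, 0, 0, 0], [7.0, -25.5, 0, 0, 0, 0], [11.1, -30.9, 0, 0, 0, 0], [16.0, -35.7, 0, 0, 0, 0], [21.5, -39.7, 0, 0, 0, 0], [27.6, -42.8, 0, 0, 0, 0], [34.0, -45.0, 0, 0, 0, 0], [40.7, -46.1, 0, 0, 0, 0]]
```

Emit:
{"method": "arm_command", "body": {"moves": [[0.3, -6.4, 0, 0, 0, 0], [1.5, -13, 0, 0, 0, 0], [3.8, -19.5, 0, 0, 0, 0], [7, -25.5, 0, 0, 0, 0], [11.1, -30.9, 0, 0, 0, 0], [16, -35.7, 0, 0, 0, 0], [21.5, -39.7, 0, 0, 0, 0], [27.6, -42.8, 0, 0, 0, 0], [34, -45, 0, 0, 0, 0], [40.7, -46.1, 0, 0, 0, 0], [40.7, -46.1, 0, 0, 0, 0]]}}

```text
time_s: 22.02
ee_pos: [0.5763, -0.1379, 0.1018]
tcp_rot: [-179.9, -0.0, 94.6]
ft_force: [-5.0, 2.5, 5.8]
width: 0.0173
grasp_force: 30.0
```

```bash
python3 -c "
from h import *
arc(-170,-178,4)"
```

```text
22.025 [ 0.5763 -0.1379  0.1018] [-5.   2.5  5.8] 0.017333129509680047 30.00108439475298
radius 0.04475777813280909 angle -170.87680578473106
[[0.9, -0.3, 0, 0, 0, 0], [2.4, -0.4, 0, 0, 0, 0], [4.0, -0.4, 0, 0, 0, 0], [5.6, -0.3, 0, 0, 0, 0]]
```

Emit:
{"method": "arm_command", "body": {"moves": [[0.9, -0.3, 0, 0, 0, 0], [2.4, -0.4, 0, 0, 0, 0], [3.5, -0.4, 0, 0, 0, 0], [3.5, -0.4, 0, 0, 0, 0]]}}

```text
time_s: 22.52
ee_pos: [0.576, -0.1353, 0.1018]
tcp_rot: [-180.0, 0.0, 94.6]
ft_force: [-4.5, -1.6, 5.8]
width: 0.0172
grasp_force: 30.0
```

Emit:
{"method": "arm_command", "body": {"moves": [[0.7, 0, 0, 0, 0, 0], [0.7, 0, 0, 0, 0, 0]]}}

```text
time_s: 22.78
ee_pos: [0.5759, -0.1346, 0.1018]
tcp_rot: [-180.0, 0.0, 94.6]
ft_force: [-4.3, -2.7, 5.1]
width: 0.0175
grasp_force: 30.0
```

Emit:
{"method": "arm_command", "body": {"moves": [[0.7, 0, 0, 0, 0, 0], [0.7, 0, 0, 0, 0, 0]]}}

```text
time_s: 23.02
ee_pos: [0.5758, -0.134, 0.1018]
tcp_rot: [-180.0, 0.0, 94.6]
ft_force: [-3.3, -3.2, 6.3]
width: 0.0174
grasp_force: 30.0
```

Emit:
{"method": "arm_command", "body": {"moves": [[1, 0.1, 0, 0, 0, 0], [1, 0.1, 0, 0, 0, 0]]}}

```text
time_s: 23.28
ee_pos: [0.5759, -0.1339, 0.1018]
tcp_rot: [-180.0, 0.1, 94.5]
ft_force: [-3.9, -7.3, 5.8]
width: 0.0174
grasp_force: 30.0
```

Emit:
{"method": "arm_command", "body": {"moves": [[1, 0.1, 0, 0, 0, 0], [1, 0.1, 0, 0, 0, 0]]}}

```text
time_s: 23.52
ee_pos: [0.5759, -0.1338, 0.1018]
tcp_rot: [-180.0, 0.1, 94.5]
ft_force: [-2.9, -10.8, 4.7]
width: 0.0169
grasp_force: 30.0
```

Emit:
{"method": "arm_command", "body": {"moves": [[1, 0.1, 0, 0, 0, 0], [1, 0.1, 0, 0, 0, 0]]}}

```text
time_s: 23.78
ee_pos: [0.5758, -0.1336, 0.1019]
tcp_rot: [-180.0, 0.2, 94.4]
ft_force: [-1.9, -15.5, 4.0]
width: 0.0173
grasp_force: 30.0
```

The wheel is on its stop: the force climbs while y stays at −0.134, as predicted. I'll relieve the push, then plan one turn counter-clockwise.

Emit:
{"method": "arm_command", "body": {"moves": [[-1.5, 0, 0, 0, 0, 0], [-2.7, -0.1, 0, 0, 0, 0], [-2.7, -0.1, 0, 0, 0, 0]]}}

```text
time_s: 24.15
ee_pos: [0.5759, -0.134, 0.1018]
tcp_rot: [-179.9, 0.0, 94.5]
ft_force: [-4.8, -3.8, 6.3]
width: 0.0173
grasp_force: 30.0
```

```bash
python3 -c "
from h import *
arc(-176,184,20)"
```

```text
24.15 [ 0.5759 -0.134   0.1018] [-4.8 -3.8  6.3] 0.0172872722803526 30.00155728077516
radius 0.044729871190020525 angle -175.91632500133457
[[-13.9, 1.8, 0, 0, 0, 0], [-26.5, 8.1, 0, 0, 0, 0], [-36.5, 17.9, 0, 0, 0, 0], [-43.0, 30.4, 0, 0, 0, 0], [-45.3, 44.3, 0, 0, 0, 0], [-43.3, 58.2, 0, 0, 0, 0], [-37.0, 70.8, 0, 0, 0, 0], [-27.1, 80.9, 0, 0, 0, 0], [-14.7, 87.4, 0, 0, 0, 0], [-0.8, 89.7, 0, 0, 0, 0], [13.2, 87.7, 0, 0, 0, 0], [25.8, 81.4, 0, 0, 0, 0], [35.8, 71.5, 0, 0, 0, 0], [42.3, 59.0, 0, 0, 0, 0], [44.6, 45.1, 0, 0, 0, 0], [42.6, 31.2, 0, 0, 0, 0], [36.3, 18.6, 0, 0, 0, 0], [26.4, 8.6, 0, 0, 0, 0], [14.0, 2.1, 0, 0, 0, 0], [0.1, -0.3, 0, 0, 0, 0]]
```

Emit:
{"method": "arm_command", "body": {"moves": [[-7, 0.6, 0, 0, 0, 0], [-13.9, 1.8, 0, 0, 0, 0], [-26.5, 8.1, 0, 0, 0, 0], [-36.5, 17.9, 0, 0, 0, 0], [-43, 30.4, 0, 0, 0, 0], [-45.3, 44.3, 0, 0, 0, 0], [-45.3, 44.3, 0, 0, 0, 0]]}}

```text
time_s: 25.02
ee_pos: [0.6252, -0.1753, 0.1019]
tcp_rot: [179.9, 0.0, 94.6]
ft_force: [2.4, -3.5, 3.5]
width: 0.0175
grasp_force: 30.0
```

```bash
python3 -c "
from h import *
arc(-86,274,20)"
```

```text
25.025 [ 0.6252 -0.1753  0.1019] [ 2.4 -3.5  3.5] 0.0174762803120473 30.000537273008376
radius 0.04470615130294185 angle -83.9021355129491
[[1.8, 12.3, 0, 0, 0, 0], [8.0, 24.9, 0, 0, 0, 0], [17.9, 34.9, 0, 0, 0, 0], [30.4, 41.5, 0, 0, 0, 0], [44.2, 43.8, 0, 0, 0, 0], [58.2, 41.7, 0, 0, 0, 0], [70.8, 35.5, 0, 0, 0, 0], [80.8, 25.6, 0, 0, 0, 0], [87.3, 13.1, 0, 0, 0, 0], [89.7, -0.8, 0, 0, 0, 0], [87.6, -14.7, 0, 0, 0, 0], [81.4, -27.3, 0, 0, 0, 0], [71.5, -37.3, 0, 0, 0, 0], [59.0, -43.9, 0, 0, 0, 0], [45.1, -46.2, 0, 0, 0, 0], [31.2, -44.1, 0, 0, 0, 0], [18.6, -37.9, 0, 0, 0, 0], [8.5, -28.0, 0, 0, 0, 0], [2.0, -15.5, 0, 0, 0, 0], [-0.3, -1.6, 0, 0, 0, 0]]
```

Emit:
{"method": "arm_command", "body": {"moves": [[1.8, 13, 0, 0, 0, 0], [8, 25.2, 0, 0, 0, 0], [17.9, 35, 0, 0, 0, 0], [30.4, 41.5, 0, 0, 0, 0], [44.2, 43.8, 0, 0, 0, 0], [58.2, 41.7, 0, 0, 0, 0], [70.8, 35.5, 0, 0, 0, 0], [80.8, 25.6, 0, 0, 0, 0], [87.3, 13.1, 0, 0, 0, 0], [89.7, -0.8, 0, 0, 0, 0], [87.6, -14.7, 0, 0, 0, 0], [81.4, -27.3, 0, 0, 0, 0], [71.5, -37.3, 0, 0, 0, 0], [59, -43.9, 0, 0, 0, 0], [45.1, -46.2, 0, 0, 0, 0], [31.2, -44.1, 0, 0, 0, 0], [18.6, -37.9, 0, 0, 0, 0], [8.5, -28, 0, 0, 0, 0], [2, -15, 0, 0, 0, 0], [0, 0, 0, 0, 0, 0]]}}

```text
time_s: 27.52
ee_pos: [0.623, -0.1756, 0.1018]
tcp_rot: [-179.9, -0.0, 94.5]
ft_force: [-3.8, 1.8, 7.3]
width: 0.0176
grasp_force: 30.0
```

```bash
python3 -c "
from h import *
arc(-84,184,16)"
```

```text
27.525 [ 0.623  -0.1756  0.1018] [-3.8  1.8  7.3] 0.017565560373772205 30.001429847907275
radius 0.04489853815292747 angle -86.86933522968353
[[2.1, 15.2, 0, 0, 0, 0], [8.0, 26.9, 0, 0, 0, 0], [17.0, 36.4, 0, 0, 0, 0], [28.4, 42.9, 0, 0, 0, 0], [41.2, 45.9, 0, 0, 0, 0], [54.2, 45.1, 0, 0, 0, 0], [66.5, 40.5, 0, 0, 0, 0], [77.0, 32.6, 0, 0, 0, 0], [84.7, 22.0, 0, 0, 0, 0], [89.1, 9.7, 0, 0, 0, 0], [89.7, -3.4, 0, 0, 0, 0], [86.5, -16.1, 0, 0, 0, 0], [79.7, -27.4, 0, 0, 0, 0], [70.1, -36.2, 0, 0, 0, 0], [58.2, -41.9, 0, 0, 0, 0], [45.3, -43.9, 0, 0, 0, 0]]
```

Emit:
{"method": "arm_command", "body": {"moves": [[2.1, 13.2, 0, 0, 0, 0], [8, 24.9, 0, 0, 0, 0], [17, 34.4, 0, 0, 0, 0], [28.4, 40.9, 0, 0, 0, 0], [41.2, 43.9, 0, 0, 0, 0], [54.2, 43.1, 0, 0, 0, 0], [66.5, 38.5, 0, 0, 0, 0], [77, 30.6, 0, 0, 0, 0], [84.7, 20, 0, 0, 0, 0], [89.1, 7.7, 0, 0, 0, 0], [89.7, -5.4, 0, 0, 0, 0], [86.5, -18.1, 0, 0, 0, 0], [79.7, -29.4, 0, 0, 0, 0], [70.1, -38.2, 0, 0, 0, 0], [58.2, -43.9, 0, 0, 0, 0], [45.3, -45.9, 0, 0, 0, 0], [45.3, -45.9, 0, 0, 0, 0], [45.3, -45.9, 0, 0, 0, 0], [45.3, -45.9, 0, 0, 0, 0]]}}

```text
time_s: 29.9
ee_pos: [0.5755, -0.134, 0.102]
tcp_rot: [179.8, 0.0, 94.5]
ft_force: [14.8, -1.8, -6.7]
width: 0.0173
grasp_force: 30.0
```

```bash
python3 - <<'E'
from h import *
arc(184,184,1)
b=vision.camera("side").astype(int);a=vision.camera("top")
cv2.imwrite("pics/t10.png",a[:,:,::-1]);a=a.astype(int)
g=lambda a:(a[:,:,1]>a[:,:,0]+8)&(a[:,:,1]>a[:,:,2]+2)&(a[:,:,1]>115)
m=g(b);v,u=np.nonzero(m[190:240,205:260]);print("side",len(u),u.min()+205,u.max()+205,v.min()+190,v.max()+190)
s=ctrl.observe();print(s["joint_vel"])
E
```

```text
29.9 [ 0.5755 -0.134   0.102 ] [14.8 -1.8 -6.7] 0.017311704658645247 29.99968291958794
radius 0.04509373406459401 angle -175.9370879186665
[[0.0, 0.1, 0, 0, 0, 0]]
side 102 227 235 201 229
[ 0.01668169  0.00437432  0.03601318 -0.02231541 -0.05801897 -0.06785176
  0.01206638]
```

The handle is back at its stop angle after 92 + 360 + 268 = 720°, and the cane hasn't moved. I'll relieve the radial push, let it settle, then hand in.

Emit:
{"method": "arm_command", "body": {"moves": [[0, 1, 0, 0, 0, 0], [0, 2, 0, 0, 0, 0], [0, 2, 0, 0, 0, 0], [0, 2, 0, 0, 0, 0], [0, 2, 0, 0, 0, 0]]}}

```text
time_s: 30.62
ee_pos: [0.5758, -0.134, 0.1018]
tcp_rot: [-179.9, 0.0, 94.5]
ft_force: [-2.1, -1.9, 5.6]
width: 0.0175
grasp_force: 30.0
```

```bash
python3 -c "
from workcell import ctrl,workorder
s=ctrl.observe();print(s['ee_pos'],s['ft_force'],s['grasp_force'])
print(workorder.finish_job())"
```

```text
[ 0.57576803 -0.13399743  0.10179404] [-2.10311104 -1.89424177  5.55628179] 30.00114144058898
the job is handed in; nothing more can be done
None
```

I handed the job in at 30.6 s with the cane lying centred on both posts, and the valve closed to its stop, backed off two full turns and its handle still gripped; the hand-in returned no verdict.

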